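# Set the chute stop pin

### The arm

A 7-joint arm with a two-finger parallel gripper is mounted at the origin on the work surface. World frame = base frame: x ahead of the robot, y to its left, z up, the work surface at z = 0. Lengths are in m, angles in rad, forces in N, time in s.
With the tool pointing down it reaches from about 0.425 to 0.925 m from the base axis. Payload 6.8 kg.
Tool frame: the origin (TCP) lies on the mounting face of the last link; the fingertips stand 173 mm ahead of it and the grasp point (between the pads) lies 155 mm ahead of it; y points along the fingers, x is the direction in which the jaws open and shut, and the axes are right-handed (so a half turn about y gives the same grasp; the last joint's range is limited). The gripper opens to 85 mm and grips with 20 to 120 N. Pads are 22 mm wide; open, the fingers measure 114 mm over their backs; the gripper's body (76 mm by 85 mm) begins 54 mm behind the grasp point. The pads swing forward as they close: fully open they stand 13 mm farther back than shut.
Start: joints at [-1.385, 0.477, 0.022, 1.555, -0.011, 1.109, -0.083], TCP at [0.195, 0.646, 0.405] pointing down, gripper open.
Joint ranges: [-2.96, 2.96], [-0.34, 2.1], [-1.41, 1.46], [0.24, 2.44], [-1.37, 4.51], [0.17, 1.92], [-2.96, 2.96]. Speed limits (rad/s): [2.39, 2.39, 3.14, 3.14, 3.14, 3.14, 3.14].

### API

Orientations are given as a rotation vector (axis times angle).
In Python, from bench import r gives the robot as it stands.
- The arm moves only by the tool step_arm, never from a script. Its arguments are lists of equal length, an entry for each row: "xyz": the shift along the tool's x, y, z scaled (see below), a list of three; "rotation": the turn, a rotation vector about the tool's x, y, z scaled (see below), a list of three. A call has 1 to 20 rows; each row is the pose to reach, as a shift and turn from the pose measured when the call began, along the tool's axes at that moment; what a row does not reach only later rows make up. The controller multiplies each number of a shift by 30 cm and each number of a turn by 90 degrees. A row lasts 1/8 s, in which the tool goes at most 62.5 mm and 10.7 degrees, less where a joint would pass 70% of its speed; a pose out of reach is approached as far as the arm can. A call with a number of a shift or a turn outside -1 to 1 is refused whole. A call with a gripper value outside its range is refused whole. "grip" is the closure, from 0 (fully open) to 1 (shut), set as the call begins (left out, the last holds). The fingers move at their own pace and stop on an object; "force" is the grip in N (left out, the last holds). Time passes only in rows, so rows that repeat a pose let the fingers close. It gives the time, the measured TCP pose, the force and the opening at its end, in the units of the state.
- r.get_obs(): the state, without advancing time (a new reading comes with each control period).
- r.grab_frame(name): name is "side" or "top"; returns a dict with "pixels" (420x560x3 uint8, red, green, blue), "fx", "fy", "cx", "cy" (pixels), "position" and "attitude" of the camera in the world. Camera axes: x right, y down, z forward; pixel columns grow to the right and rows downward; lengths in m; the calibration is good to about 2 mm. A picture is of the moment at which its call begins. There is no depth.
- r.hand_in(): hands the job in, once; it reports no verdict.
The state is a dict: "clock": time; "joints": joint angles; "qvel": joint speeds; "tau": joint torques, N m; "tcp_pos": TCP position; "orientation": TCP orientation; "contact_force": force on the tool from outside, world axes, zero at the start; "moment": the same for the moment, N m; "grip_width": finger opening in m.
Only numpy, scipy, OpenCV 4.12 (cv2) and the standard library are available. Lean on these libraries where they do the work, as an engineer would, in place of code of your own. Each camera call takes 0.05 s, during which the arm holds its last target.

### The job

The bin is going to be changed, so block the chute: take the stop pin out of its stand and set it upright in the blind hole of the steel landing plate at the chute mouth, pushed fully home until its collar sits flat on the plate, then let go. The hole is not marked and its exact place is not known: rest the pin's tip lightly on the plate and slide it along the plate's middle line until it drops in, never bearing down hard enough to score the plate (stay under 35 N). Leave the trays, the bowl and the tin where they are.

Things in the scene. Friction and masses are not known exactly. Their poses are not given: they have to be found in the camera images.
- return_unit: White melamine return ledge, 92 mm high, fixed on the counter, with a stainless chute sloping from it, away from the robot, to a grey lidded bin. Origin: on the counter under the middle of the landing plate; x points down the chute, y along its mouth, z up. Ledge: front strip x -110 to -45 mm, left wing y 110 to 340, right cheek y -185 to -110. The chute floor starts at x = 48 mm.
- plate_mid (a point): Middle of the landing plate's top face, 90 mm above the counter; axes as return_unit. The flat stainless plate shows from x -45 to 48 mm and y -110 to 110 mm, 2 mm below the ledge. Its one blind hole is plain and unmarked, vertical, 11.6 mm across, 30 mm deep; its centre is on the line x = 0, anywhere from y = -30 to +30 mm. Plate and hole are rigid and stay put.
- stop_pin: Loose stop pin, about 90 g, 82 mm long. Origin: centre of the collar's underside; z up its axis. Below: steel shank 10 mm across, 28 mm long, the last 4 mm tapering to a flat tip 4 mm across. Collar 24 mm across, z 0 to 4 mm. Above: round black knob 18 mm across, z 4 to 54 mm, to grip from above at z about 30 mm. Yaw does not matter. Fully home, its origin is level with the plate's top face.
- stop_pin_tip (a point): Centre of the flat tip of the stop pin's shank.
- pin_stand: Square aluminium parking block for the pin, 60 x 60 x 36 mm, fixed on the counter to the right of the ledge. Origin: centre of its underside. The pin stands upright in its 13 mm hole (32 mm deep), collar resting on the top face at z = 36 mm.
- purple_tray: Purple plastic tray 230 x 160 x 18 mm lying on the ledge's left wing; origin under its centre. Leave alone.
- perforated_tray: Perforated steel tray 280 x 180 x 22 mm on the counter to the left; origin under its centre. Leave alone.
- bowl: White ceramic bowl, 120 mm across and 50 mm high, on the counter to the right, nearer to the robot than the pin stand; origin under its centre. Leave alone.
- tray_tin: Aluminium tray tin 110 x 160 x 30 mm on the counter to the right, farther from the robot than the pin stand; origin under its centre. Leave alone.
There are look-alikes about, which are no part of the job. Of the things that look like the pin_stand, take the one that is farthest from the robot's base at the start.

How it is judged:
On the way, in this order (a step that is already met when the one before it is completed fails the run):
1. the pin is lifted clear of its stand (z of stop_pin_tip in the frame of pin_stand above 0.04 m), for 0.1 s.
2. the tip has dropped into the plate's hole: more than 8 mm below the plate's face, on the middle line (z of stop_pin_tip in the frame of return_unit below 0.082 m and x of stop_pin_tip in the frame of return_unit between -0.004 and 0.004 m and y of stop_pin_tip in the frame of return_unit between -0.034 and 0.034 m), for 0.1 s.
At the end, for the whole second after the job is handed in: The pin stands in the plate's hole, released and at rest, upright within 0.06 rad, its collar down on the plate (underside within 2 mm of the plate's face), on the plate's middle line within 3 mm and at most 33 mm along it from the plate's middle (z of stop_pin in the frame of return_unit between 0.087 and 0.092 m and x of stop_pin in the frame of return_unit between -0.003 and 0.003 m and y of stop_pin in the frame of return_unit between -0.033 and 0.033 m and angle between stop_pin's own z axis and vertical below 0.06 rad and linear speed of stop_pin below 0.01 m/s); the robot touches nothing.
It fails at once if the pin bears on the plate or ledge with more than 35 N (contact force between stop_pin and return_unit above 35 N).
It fails at once if the purple tray is moved more than 15 mm (distance of purple_tray from where it was at the start of the episode above 0.015 m).
It fails at once if the perforated tray is moved more than 15 mm (distance of perforated_tray from where it was at the start of the episode above 0.015 m).
It fails at once if the bowl is moved more than 15 mm (distance of bowl from where it was at the start of the episode above 0.015 m).
It fails at once if the tray tin is moved more than 15 mm (distance of tray_tin from where it was at the start of the episode above 0.015 m).
It also fails if it takes over 70 s, if anything falls off the work surface, if the arm or the gripper's body presses on something with over 40 N, if the wrist force passes 120 N, or if a joint passes its speed limit or range.

## Working session

There is one attempt and no reset: what is moved stays moved. The work goes in short steps, Python scripts to look and compute and a tool call to move; the robot and the scene stay as the last step left them, time stands still between calls to the robot, and variables do not carry over. Pictures are saved under pics/ and viewed, and the job is handed in when it is done.

Besides the shell and the picture viewer there is one more tool, called after "Call:" in YAML: its name, and indented under it one key for each argument. step_arm: Moves the arm, as the interface text tells. Its arguments: {"type":"object","properties":{"xyz":{"type":"array"},"rotation":{"type":"array"},"grip":{"type":"number"},"force":{"type":"number"}},"required":["xyz","rotation"]}

```bash
mkdir -p pics; ls; python3 - <<'E'
from bench import r
import cv2,numpy as np
print(r.get_obs())
for n in("side","top"):
    f=r.grab_frame(n); cv2.imwrite(f"pics/{n}0.png",f["pixels"][:,:,::-1])
    print(n,{k:f[k] for k in f if k!="pixels"})
E
```

```text
pics
{'clock': 0.0, 'joints': array([-1.38514435,  0.47782763,  0.022319  ,  1.55644263, -0.0114988 ,
        1.10931308, -0.08309553]), 'qvel': array([-0.00071015, -0.00024912, -0.00055372,  0.00106927, -0.00094724,
       -0.000195  , -0.00170261]), 'tau': array([-5.07923196e-04, -5.96461165e+01,  1.60768982e+00, -2.81174773e+01,
        1.24348266e-02,  9.54397634e-03, -6.79383930e-06]), 'tcp_pos': array([0.195345  , 0.64583097, 0.40371029]), 'orientation': array([-1.33519097, -0.98916869,  0.99151806]), 'contact_force': array([-0.33066655, -0.25109327,  0.54733052]), 'moment': array([-0.00728759,  0.00066796,  0.0109483 ]), 'grip_width': 0.08575317135639386}
side {'fx': 384.4840720551174, 'fy': 384.4840720551174, 'cx': 275.55114747020946, 'cy': 209.1699399686701, 'position': array([-0.19315395, -0.69906614,  0.73296997]), 'attitude': array([-2.04411793,  0.72718882, -0.40321789])}
top {'fx': 408.16053042661184, 'fy': 408.16053042661184, 'cx': 281.91171246174366, 'cy': 207.6979513739627, 'position': array([0.26098452, 0.10975555, 1.61506327]), 'attitude': array([-2.13243452,  2.14916322, -0.16447794])}
```

View pics/side0.png

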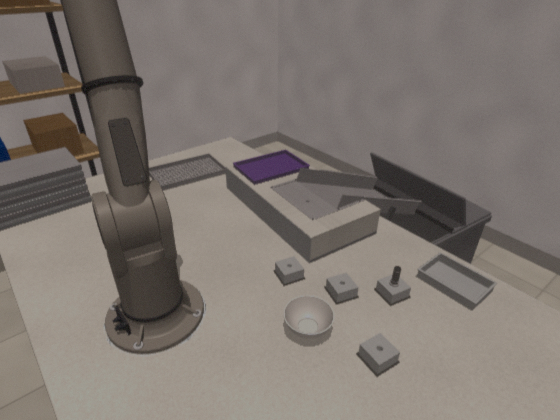

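View pics/top0.png

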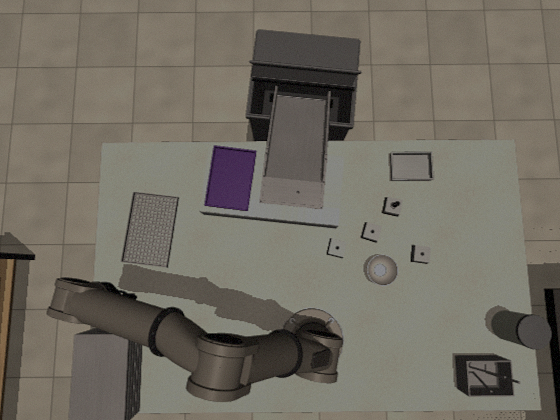

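```bash
cat > h.py <<'E'
import numpy as np, cv2
from scipy.spatial.transform import Rotation as R
from bench import r
def ray(f,u,v):
    d=R.from_rotvec(f["attitude"]).apply([(u-f["cx"])/f["fx"],(v-f["cy"])/f["fy"],1.0]); return f["position"],d
def onz(f,u,v,z):
    p,d=ray(f,u,v); return p+d*(z-p[2])/d[2]
def proj(f,P):
    q=R.from_rotvec(f["attitude"]).inv().apply(np.asarray(P)-f["position"]); return np.array([q[0]/q[2]*f["fx"]+f["cx"],q[1]/q[2]*f["fy"]+f["cy"]])
def tri(a,ua,b,ub):
    p,d=ray(a,*ua);q,e=ray(b,*ub)
    s=np.linalg.lstsq(np.c_[d,-e],q-p,rcond=None)[0]; A=p+s[0]*d;B=q+s[1]*e
    return (A+B)/2,np.linalg.norm(A-B)
def big(f,u0,u1,v0,v1,k,name):
    cv2.imwrite(name,cv2.resize(f["pixels"][v0:v1,u0:u1,::-1],None,fx=k,fy=k,interpolation=cv2.INTER_CUBIC))
E
python3 - <<'E'
from h import *
o=r.get_obs();M=R.from_rotvec(o["orientation"]).as_matrix();print(M.round(3))
for n in("side","top"):
    f=r.grab_frame(n); print(R.from_rotvec(f["attitude"]).as_matrix().round(2))
E
```

```text
[[ 0.29  -0.    -0.957]
 [ 0.957 -0.002  0.29 ]
 [-0.002 -1.    -0.   ]]
[[ 0.77 -0.34  0.53]
 [-0.63 -0.42  0.65]
 [ 0.   -0.84 -0.54]]
[[-0.01 -0.99  0.15]
 [-1.    0.01  0.  ]
 [-0.   -0.15 -0.99]]
```

```bash
python3 - <<'E'
from h import *
s=r.grab_frame("side");t=r.grab_frame("top")
import pickle;pickle.dump((s,t),open("f0.pkl","wb"))
big(s,220,430,140,300,3.8,"pics/s1.png");big(t,190,350,80,235,3.8,"pics/t1.png")
big(t,360,440,140,220,7,"pics/t2.png");big(s,360,440,240,310,8,"pics/s2.png")
E
```

```text
(no output)
```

View pics/s1.png

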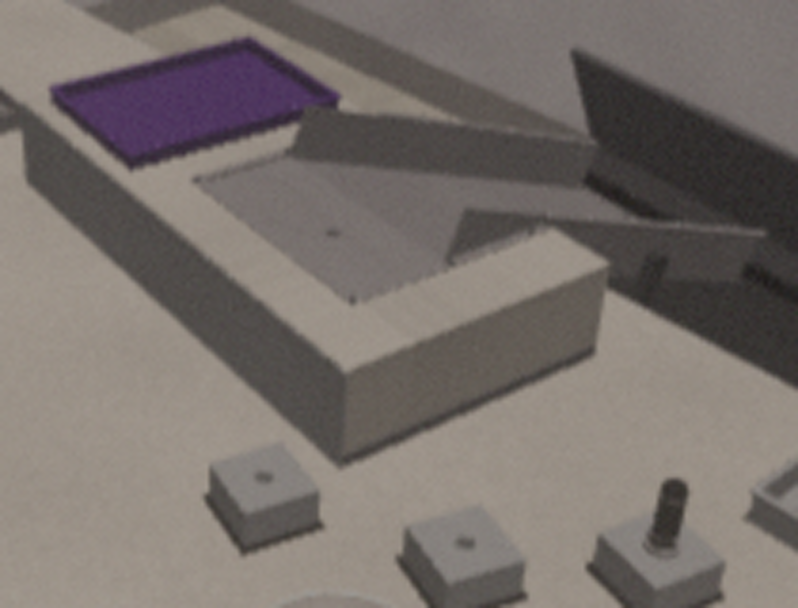

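View pics/t1.png

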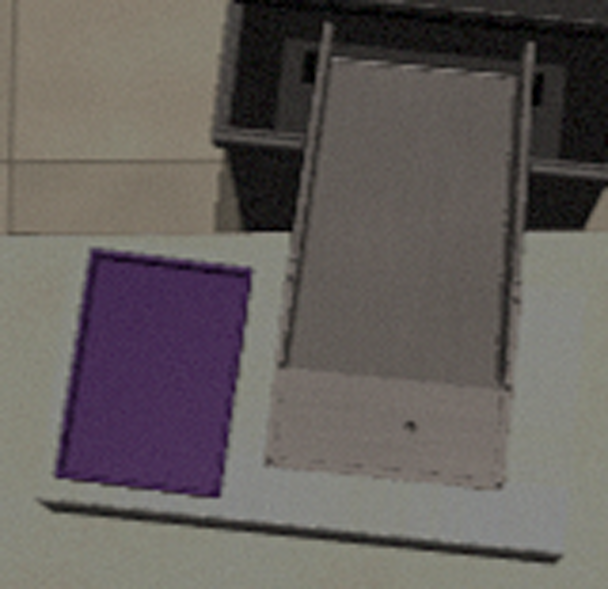

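View pics/t2.png

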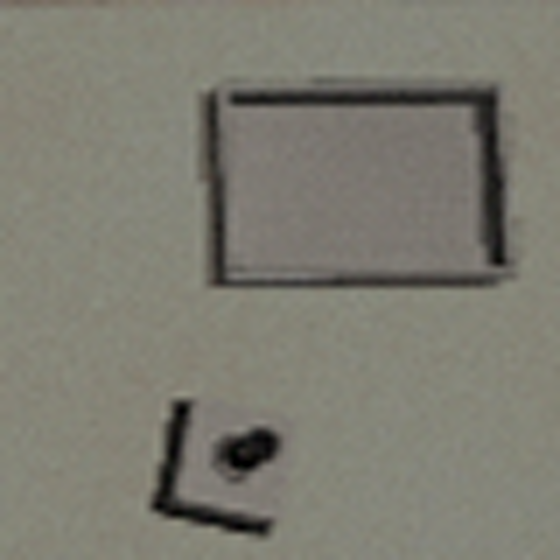

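View pics/s2.png

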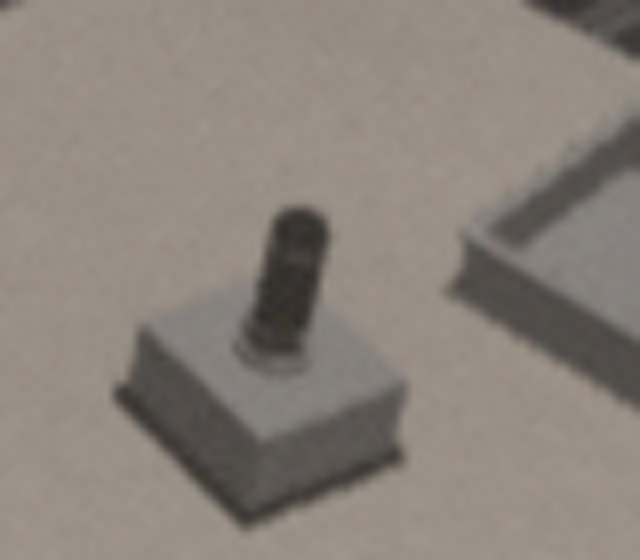

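```bash
python3 - <<'E'
from h import *
import pickle
s,t=pickle.load(open("f0.pkl","rb"))
S=lambda u,v:(u/3.8+220-.37,v/3.8+140-.37);T=lambda u,v:(u/3.8+190-.37,v/3.8+80-.37)
for n,a,b in[("nl",S(195,180),T(268,464)),("nr",S(355,302),T(502,487)),("hole",S(333,233),T(410,426))]:
    print(n,*tri(s,a,t,b),onz(s,*a,.09),onz(t,*b,.09))
for n,p,z in[("hl",T(275,368),.09),("hr",T(508,388),.09),("ledge NL",T(38,500),.092),("ledge NR",T(562,555),.092)]: print(n,onz(t,*p,z))
for n,p,z in[("ledge NR",S(346,372),.092),("ledge FR",S(606,266),.092),("ledge NL",S(22,125),.092)]: print(n,onz(s,*p,z))
S=lambda u,v:(u/8+360-.44,v/8+240-.44);T=lambda u,v:(u/7+360-.43,v/7+140-.43)
print("top",onz(s,*S(301,215),.09),onz(t,*T(265,441),.09))
print("collar",onz(s,*S(273,352),.04),onz(t,*T(236,458),.04))
print("stand top corners side",[onz(s,*S(*p),.036)[:2].round(4) for p in[(143,328),(262,443),(405,382)]])
print("stand top corners top",[onz(t,*T(*p),.036)[:2].round(4) for p in[(188,402),(172,502),(275,520)]])
E
```

```text
nl [0.52141068 0.19277742 0.088188  ] 0.0010423812085232516 [0.51891812 0.19049118 0.09      ] [0.52153428 0.19238384 0.09      ]
nr [ 0.49579458 -0.03989865  0.09007503] 0.0016874119484005265 [ 0.4950697  -0.03945232  0.09      ] [ 0.49647305 -0.04044519  0.09      ]
hole [0.55869032 0.05092854 0.08598198] 0.0027129957688998237 [0.55271462 0.04683076 0.09      ] [0.55899212 0.05023885 0.09      ]
hl [0.61954867 0.18538093 0.09      ]
hr [ 0.59708252 -0.04875707  0.09      ]
ledge NL [0.48675627 0.4205972  0.092     ]
ledge NR [ 0.42779818 -0.09790676  0.092     ]
ledge NR [ 0.42460935 -0.10283606  0.092     ]
ledge FR [ 0.68780946 -0.13208534  0.092     ]
ledge NL [0.4550278  0.37383076 0.092     ]
top [ 0.51225278 -0.32547991  0.09      ] [ 0.51419597 -0.32750515  0.09      ]
collar [ 0.50460994 -0.33075072  0.04      ] [ 0.51300687 -0.32516671  0.04      ]
stand top corners side [array([ 0.485 , -0.2951]), array([ 0.4723, -0.3511]), array([ 0.5301, -0.3635])]
stand top corners top [array([ 0.5457, -0.3009]), array([ 0.4891, -0.2893]), array([ 0.4785, -0.3463])]
```

```bash
cat >> h.py <<'E'
def fitpose(obs,x0):
    from scipy.optimize import least_squares
    def pts(p,L): 
        c,s_=np.cos(p[2]),np.sin(p[2]); return [p[0]+c*L[0]-s_*L[1],p[1]+s_*L[0]+c*L[1],L[2]]
    res=least_squares(lambda p:np.concatenate([proj(f,pts(p,L))-np.array(uv) for f,uv,L in obs]),x0,loss="soft_l1")
    return res.x,res.fun.reshape(-1,2),pts
def overlay(f,segs,u0,u1,v0,v1,k,name):
    im=cv2.resize(f["pixels"][v0:v1,u0:u1,::-1],None,fx=k,fy=k,interpolation=cv2.INTER_CUBIC)
    for a,b in segs:
        q=[tuple(int(round(float(c))) for c in (proj(f,P)-[u0,v0]+.5)*k-.5) for P in(a,b)]
        cv2.line(im,q[0],q[1],(0,255,0),1,cv2.LINE_AA)
    cv2.imwrite(name,im)
E
python3 - <<'E'
from h import *
import pickle
s,t=pickle.load(open("f0.pkl","rb"))
S=lambda u,v:(u/3.8+220-.37,v/3.8+140-.37);T=lambda u,v:(u/3.8+190-.37,v/3.8+80-.37)
n=-.11
obs=[(t,T(38,500),(n,.34,.092)),(t,T(562,555),(n,-.185,.092)),(s,S(346,372),(n,-.185,.092)),(s,S(22,125),(n,.34,.092)),(s,S(343,463),(n,-.185,0)),
(t,T(268,464),(-.045,.11,.09)),(t,T(502,487),(-.045,-.11,.09)),(s,S(195,180),(-.045,.11,.09)),(s,S(355,302),(-.045,-.11,.09))]
for sub in(obs,obs[:5],obs[5:],[o for o in obs if o[0] is t],[o for o in obs if o[0] is s]):
    p,res,pts=fitpose(sub,[.55,.06,-.11]);print(p.round(4));print(res.round(1).tolist())
    if sub is obs: P=p
P=[0.545,0.0735,P[2]] if 0 else P
W=lambda L:pts(P,L)
def rect(x0,x1,y0,y1,z):
    c=[W((x0,y0,z)),W((x1,y0,z)),W((x1,y1,z)),W((x0,y1,z))];return list(zip(c,c[1:]+c[:1]))
segs=rect(-.045,.048,-.11,.11,.09)+rect(-.045,.048,-.11,.11,.092)+[(W((0,-.03,.09)),W((0,.03,.09))),(W((n,-.185,.092)),W((n,.34,.092))),(W((n,-.185,.0)),W((n,.34,.0))),(W((n,-.185,.092)),W((.1,-.185,.092)))]
overlay(s,segs,220,430,140,300,3.8,"pics/s3.png");overlay(t,segs,190,350,80,235,3.8,"pics/t3.png")
E
```

```text
[ 0.5558  0.0705 -0.109 ]
[[0.0, 0.9], [1.0, 0.4], [0.1, -0.5], [-0.4, -6.7], [-0.8, 1.0], [2.0, -0.4], [-1.7, -0.7], [2.0, 0.3], [-0.3, -1.3]]
[ 0.5577  0.071  -0.1103]
[[-0.1, 0.2], [0.8, -0.1], [0.4, -0.8], [0.0, -6.9], [-0.6, 0.7]]
[ 0.5529  0.0706 -0.0959]
[[2.1, 0.7], [-1.6, -0.3], [1.0, 0.7], [-0.5, -1.0]]
[ 0.5557  0.0716 -0.1154]
[[-0.4, 0.3], [0.4, 0.7], [1.7, -0.6], [-2.1, -0.5]]
[ 0.5544  0.0695 -0.1029]
[[0.5, -0.1], [-1.0, -6.3], [-0.5, 1.4], [1.7, 0.6], [-0.2, -1.0]]
```

View pics/s3.png

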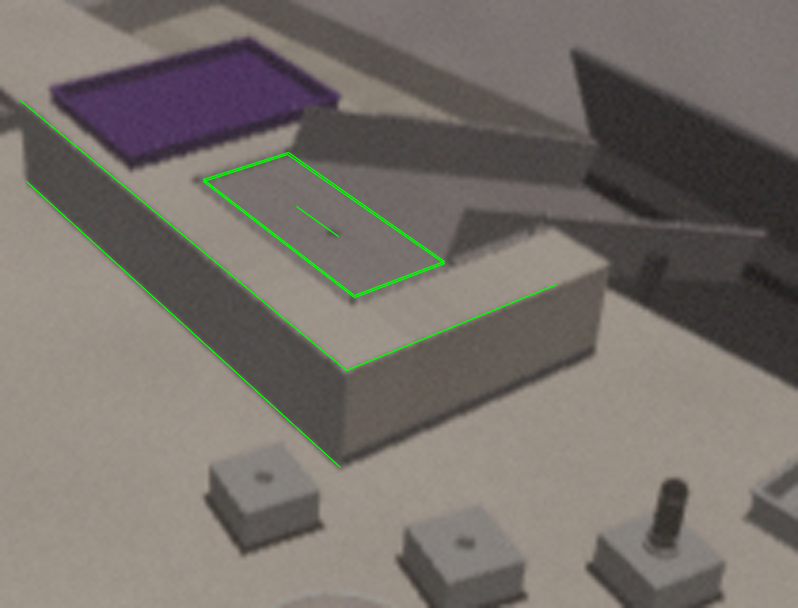

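View pics/t3.png

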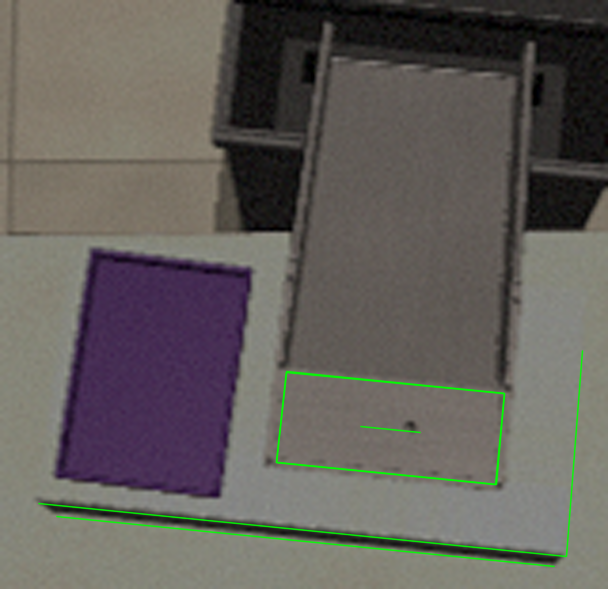

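Call:
step_arm:
  xyz:
    - [-0.009,0,-0.204]
    - [-0.037,0,-0.406]
    - [-0.083,0,-0.605]
    - [-0.147,0,-0.8]
    - [-0.228,0,-0.986]
    - [-0.228,0,-0.986]
  rotation:
    - [0,0.058,0]
    - [0,0.116,0]
    - [0,0.173,0]
    - [0,0.231,0]
    - [0,0.289,0]
    - [0,0.289,0]
  grip: 0

```text
clock: 1.05
tcp_pos: [0.4644, 0.4894, 0.4047]
orientation: [-1.48, -0.636, 0.633]
contact_force: [0.6, 0.1, -0.2]
grip_width: 0.0857
```

Call:
step_arm:
  xyz:
    - [-0.009,0,-0.204]
    - [-0.037,0,-0.406]
    - [-0.083,0,-0.605]
    - [-0.147,0,-0.8]
    - [-0.228,0,-0.986]
  rotation:
    - [0,0.058,0]
    - [0,0.116,0]
    - [0,0.173,0]
    - [0,0.231,0]
    - [0,0.289,0]

```text
clock: 1.68
tcp_pos: [0.6318, 0.2369, 0.406]
orientation: [-1.556, -0.282, 0.278]
contact_force: [0.5, 1.1, -0.9]
grip_width: 0.0854
```

Call:
step_arm:
  xyz:
    - [-0.009,0,-0.204]
    - [-0.037,0,-0.406]
    - [-0.083,0,-0.605]
    - [-0.147,0,-0.8]
    - [-0.228,0,-0.986]
    - [-0.228,0,-0.986]
  rotation:
    - [0,0.058,0]
    - [0,0.116,0]
    - [0,0.173,0]
    - [0,0.231,0]
    - [0,0.289,0]
    - [0,0.289,0]

```text
clock: 2.42
tcp_pos: [0.6699, -0.0706, 0.4075]
orientation: [-1.575, 0.081, -0.087]
contact_force: [0.4, 1.0, 0.7]
grip_width: 0.0855
```

```bash
cat >> h.py <<'E'
def plan(target,yaw=None):
    """numbers for step_arm to TCP target with fingers straight down; yaw=angle of tool x in world (None: keep)"""
    o=r.get_obs();A=R.from_rotvec(o["orientation"]);M=A.as_matrix()
    y0=np.arctan2(M[1,0],M[0,0]); y=y0 if yaw is None else yaw
    c,s=np.cos(y),np.sin(y); D=np.array([[c,0,-s],[s,0,c],[0,-1,0]])
    if np.linalg.det(D)<0: D[:,2]*=-1
    print("yaw",np.degrees(y0).round(1),"tilt",np.degrees(np.arccos(-M[2,1])).round(2),"tcp",o["tcp_pos"].round(4),"F",o["contact_force"].round(1),"M",o["moment"].round(2),"w",round(o["grip_width"],4),"q",o["joints"].round(2),"t",o["clock"])
    sh=A.inv().apply(np.array(target)-o["tcp_pos"])/.3
    ro=(A.inv()*R.from_matrix(D)).as_rotvec()/(np.pi/2)
    print("xyz",sh.round(3),"rot",ro.round(4))
E
python3 - <<'E'
from h import *
plan([.511,-.327,.40])
E
```

```text
yaw -6.1 tilt 0.4 tcp [ 0.6699 -0.0706  0.4075] F [0.4 1.  0.7] M [ 0.04  0.01 -0.01] w 0.0855 q [-0.34  0.51  0.51  1.58 -0.26  1.11  0.12] t 2.425
xyz [-0.436  0.028 -0.906] rot [ 0.0036 -0.      0.0025]
```

Call:
step_arm:
  xyz:
    - [-0.08,0.03,-0.18]
    - [-0.17,0.03,-0.36]
    - [-0.26,0.03,-0.54]
    - [-0.35,0.03,-0.72]
    - [-0.436,0.1,-0.906]
    - [-0.436,0.3,-0.906]
    - [-0.436,0.3,-0.906]
  rotation:
    - [0.004,0,0.002]
    - [0.004,0,0.002]
    - [0.004,0,0.002]
    - [0.004,0,0.002]
    - [0.004,0,0.002]
    - [0.004,0,0.002]
    - [0.004,0,0.002]

```text
clock: 3.3
tcp_pos: [0.5104, -0.3252, 0.3148]
orientation: [-1.564, 0.088, -0.077]
contact_force: [-0.1, 0.0, 0.1]
grip_width: 0.0853
```

```bash
python3 - <<'E'
from h import *
plan([.511,-.327,.221])
s=r.grab_frame("side");t=r.grab_frame("top")
big(t,350,450,140,240,6,"pics/t4.png");big(s,340,450,180,310,4.5,"pics/s4.png")
E
```

```text
yaw -6.0 tilt 0.49 tcp [ 0.5104 -0.3252  0.3148] F [-0.1  0.   0.1] M [ 0.01 -0.    0.04] w 0.0853 q [ 0.08  0.51  0.52  1.83 -0.32  0.89  0.64] t 3.3
xyz [ 0.005  0.312 -0.007] rot [-0.0029 -0.     -0.0045]
```

View pics/s4.png

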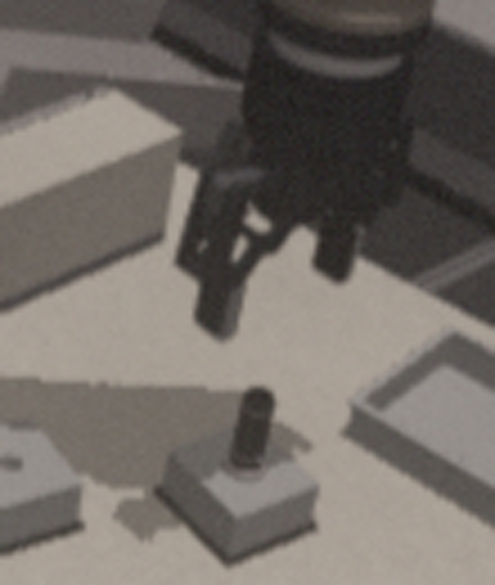

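View pics/t4.png

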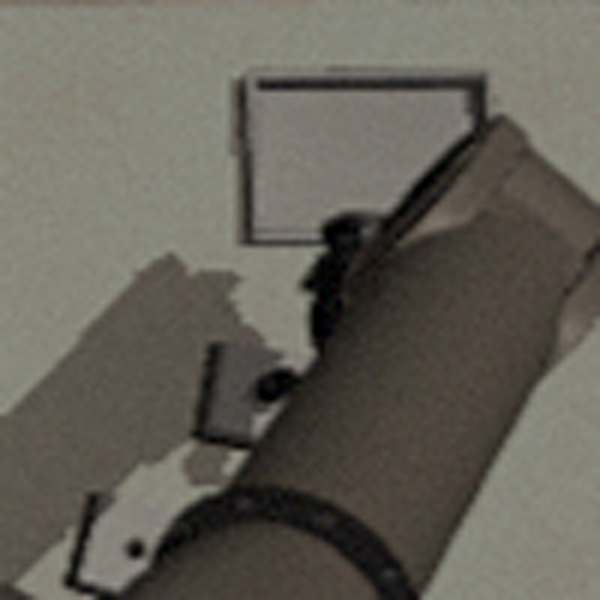

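Call:
step_arm:
  xyz:
    - [0.003,0.08,-0.004]
    - [0.005,0.16,-0.007]
    - [0.005,0.23,-0.007]
    - [0.005,0.28,-0.007]
    - [0.005,0.312,-0.007]
    - [0.005,0.312,-0.007]
  rotation:
    - [-0.003,0,-0.004]
    - [-0.003,0,-0.004]
    - [-0.003,0,-0.004]
    - [-0.003,0,-0.004]
    - [-0.003,0,-0.004]
    - [-0.003,0,-0.004]

```text
clock: 4.15
tcp_pos: [0.5144, -0.3279, 0.2258]
orientation: [-1.573, 0.075, -0.087]
contact_force: [-0.1, -0.5, 0.0]
grip_width: 0.0854
```

```bash
python3 - <<'E'
from h import *
plan([.511,-.327,.221])
s=r.grab_frame("side")
big(s,340,450,180,310,4.5,"pics/s5.png")
E
```

```text
yaw -5.9 tilt 0.46 tcp [ 0.5144 -0.3279  0.2258] F [-0.1 -0.5  0. ] M [-0.06 -0.    0.02] w 0.0854 q [ 0.13  0.63  0.45  1.87 -0.4   0.72  0.71] t 4.15
xyz [-0.012  0.016  0.002] rot [ 0.002  -0.      0.0046]
```

View pics/s5.png

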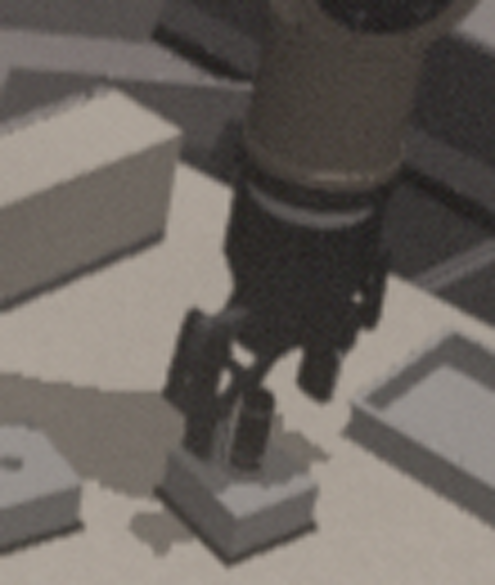

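Call:
step_arm:
  xyz:
    - [-0.01,0.013,0.002]
    - [-0.01,0.013,0.002]
    - [-0.01,0.013,0.002]
    - [-0.01,0.013,0.002]
    - [-0.01,0.013,0.002]
    - [-0.01,0.013,0.002]
    - [-0.01,0.013,0.002]
    - [-0.01,0.013,0.002]
  rotation:
    - [0.002,0,0.004]
    - [0.002,0,0.004]
    - [0.002,0,0.004]
    - [0.002,0,0.004]
    - [0.002,0,0.004]
    - [0.002,0,0.004]
    - [0.002,0,0.004]
    - [0.002,0,0.004]
  grip: 1
  force: 30

```text
clock: 5.2
tcp_pos: [0.5116, -0.3274, 0.2225]
orientation: [-1.57, 0.08, -0.083]
contact_force: [-0.1, -0.2, 3.7]
grip_width: 0.0173
```

```bash
python3 - <<'E'
from h import *
plan([.511,-.327,.221])
s=r.grab_frame("side")
big(s,340,450,180,310,4.5,"pics/s6.png")
E
```

```text
yaw -5.9 tilt 0.12 tcp [ 0.5116 -0.3274  0.2225] F [-0.1 -0.2  3.7] M [0.04 0.09 0.  ] w 0.0173 q [ 0.14  0.63  0.45  1.88 -0.4   0.72  0.71] t 5.2
xyz [-0.002  0.005  0.001] rot [ 0.0003 -0.      0.0012]
```

View pics/s6.png

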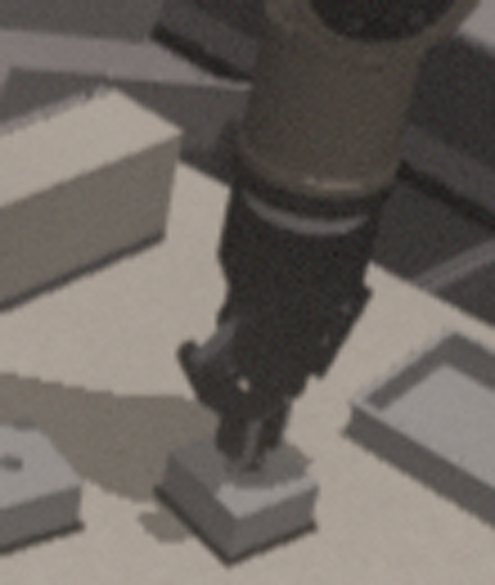

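Call:
step_arm:
  xyz:
    - [0,0,0]
    - [0,0,0]
    - [0,-0.05,0]
    - [0,-0.15,0]
    - [0,-0.3,0]
    - [0,-0.45,0]
    - [0,-0.6,0]
    - [0,-0.6,0]
    - [0,-0.6,0]
  rotation:
    - [0,0,0]
    - [0,0,0]
    - [0,0,0]
    - [0,0,0]
    - [0,0,0]
    - [0,0,0]
    - [0,0,0]
    - [0,0,0]
    - [0,0,0]
  grip: 1
  force: 60

```text
clock: 6.38
tcp_pos: [0.5109, -0.3269, 0.4022]
orientation: [-1.569, 0.08, -0.082]
contact_force: [0.4, -0.7, -1.7]
grip_width: 0.0168
```

```bash
python3 - <<'E'
from h import *
plan([.5535,.0465,.40],yaw=0)
s=r.grab_frame("side")
big(s,340,450,120,290,3.5,"pics/s7.png")
o=r.get_obs();M=R.from_rotvec(o["orientation"]).as_matrix()
print("pin tip px exp",proj(s,o["tcp_pos"]+M[:,1]*.2145),"collar",proj(s,o["tcp_pos"]+M[:,1]*.1865))
E
```

```text
yaw -5.9 tilt 0.08 tcp [ 0.5109 -0.3269  0.4022] F [ 0.4 -0.7 -1.7] M [-0.01 -0.   -0.02] w 0.0168 q [ 0.03  0.41  0.58  1.76 -0.25  1.05  0.6 ] t 6.375
xyz [0.013 0.007 1.253] rot [ 0.     -0.0658  0.0009]
pin tip px exp [404.42877899 235.90084019] collar [406.65944213 226.27497398]
```

View pics/s7.png

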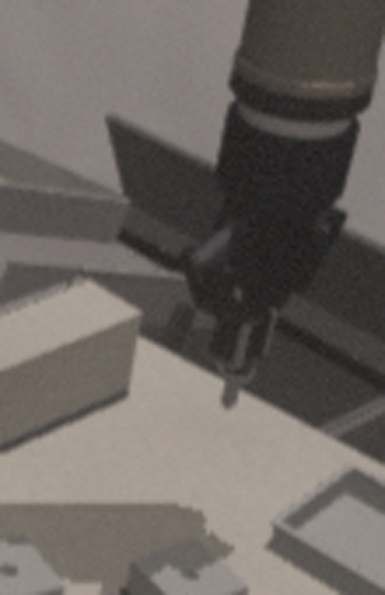

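Call:
step_arm:
  xyz:
    - [0.002,0,0.12]
    - [0.004,0,0.3]
    - [0.006,0,0.48]
    - [0.008,0,0.65]
    - [0.008,0,0.8]
    - [0.01,0,0.9]
    - [0.01,0,0.95]
  rotation:
    - [0,0,0.001]
    - [0,0,0.001]
    - [0,0,0.001]
    - [0,0,0.001]
    - [0,0,0.001]
    - [0,0,0.001]
    - [0,0,0.001]

```text
clock: 7.3
tcp_pos: [0.543, -0.0415, 0.4002]
orientation: [-1.569, 0.082, -0.076]
contact_force: [0.6, -0.1, -1.3]
grip_width: 0.0167
```

```bash
python3 - <<'E'
from h import *
plan([.5535,.0465,.34],yaw=-.107)
E
```

```text
yaw -5.8 tilt 0.24 tcp [ 0.543  -0.0415  0.4002] F [ 0.6 -0.1 -1.3] M [-0.04  0.01  0.04] w 0.0167 q [-0.45  0.29  0.5   1.9  -0.16  1.    0.03] t 7.3
xyz [0.006 0.201 0.295] rot [-0.      0.004  -0.0026]
```

Call:
step_arm:
  xyz:
    - [0.003,0.02,0.1]
    - [0.006,0.05,0.2]
    - [0.006,0.1,0.27]
    - [0.006,0.15,0.295]
    - [0.006,0.201,0.295]
    - [0.006,0.201,0.295]
    - [0.006,0.201,0.295]
    - [0.006,0.201,0.295]
  rotation:
    - [0,0.004,-0.003]
    - [0,0.004,-0.003]
    - [0,0.004,-0.003]
    - [0,0.004,-0.003]
    - [0,0.004,-0.003]
    - [0,0.004,-0.003]
    - [0,0.004,-0.003]
    - [0,0.004,-0.003]

```text
clock: 8.3
tcp_pos: [0.5537, 0.0458, 0.3406]
orientation: [-1.569, 0.083, -0.086]
contact_force: [-0.1, 0.0, -0.7]
grip_width: 0.0168
```

```bash
python3 - <<'E'
from h import *
plan([.5535,.0465,.315],yaw=-.107)
s=r.grab_frame("side");t=r.grab_frame("top")
o=r.get_obs();M=R.from_rotvec(o["orientation"]).as_matrix()
print("tip px",proj(s,o["tcp_pos"]+M[:,1]*.2145))
big(s,260,370,130,250,5,"pics/s8.png");big(t,250,350,150,230,6,"pics/t8.png")
E
```

```text
yaw -6.2 tilt 0.1 tcp [0.5537 0.0458 0.3406] F [-0.1  0.  -0.7] M [-0.01  0.06 -0.04] w 0.0168 q [-0.55  0.38  0.45  1.93 -0.21  0.88 -0.1 ] t 8.3
xyz [-0.001  0.085  0.002] rot [-0.0002 -0.0006  0.0011]
tip px [308.26366079 191.16639782]
```

View pics/s8.png

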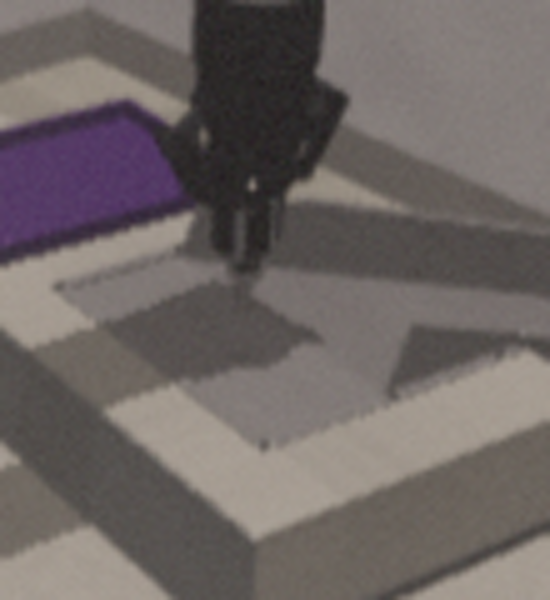

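View pics/t8.png

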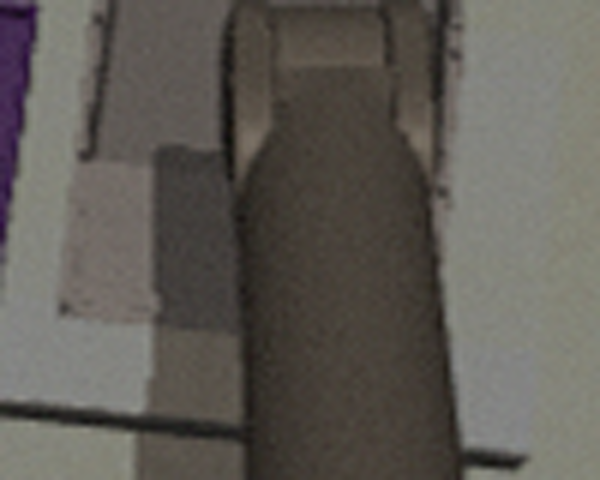

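Call:
step_arm:
  xyz:
    - [-0.001,0.03,0.001]
    - [-0.001,0.06,0.002]
    - [-0.001,0.08,0.002]
    - [-0.001,0.095,0.002]
    - [-0.001,0.106,0.002]
    - [-0.001,0.106,0.002]
    - [-0.001,0.106,0.002]
  rotation:
    - [0,0,0.001]
    - [0,0,0.001]
    - [0,0,0.001]
    - [0,0,0.001]
    - [0,0,0.001]
    - [0,0,0.001]
    - [0,0,0.001]

```text
clock: 9.28
tcp_pos: [0.5535, 0.0467, 0.3088]
orientation: [-1.569, 0.084, -0.085]
contact_force: [-0.6, -0.6, -1.0]
grip_width: 0.0168
```

```bash
python3 - <<'E'
from h import *
plan([.5535,.0465,.303],yaw=-.107)
E
```

```text
yaw -6.2 tilt 0.04 tcp [0.5535 0.0467 0.3088] F [-0.6 -0.6 -1. ] M [ 0.01  0.03 -0.02] w 0.0168 q [-0.53  0.42  0.43  1.96 -0.24  0.81 -0.08] t 9.275
xyz [-0.     0.019 -0.001] rot [-0.0004 -0.0003  0.0002]
```

Call:
step_arm:
  xyz:
    - [0,0.003,0]
    - [0,0.006,0]
    - [0,0.009,0]
    - [0,0.012,0]
    - [0,0.015,0]
    - [0,0.015,0]
  rotation:
    - [0,0,0]
    - [0,0,0]
    - [0,0,0]
    - [0,0,0]
    - [0,0,0]
    - [0,0,0]

```text
clock: 10.02
tcp_pos: [0.5535, 0.0467, 0.3043]
orientation: [-1.569, 0.084, -0.085]
contact_force: [-0.3, -0.4, -0.2]
grip_width: 0.0167
```

Call:
step_arm:
  xyz:
    - [0,0.002,0]
    - [0,0.004,0]
    - [0,0.005,0]
    - [0,0.005,0]
  rotation:
    - [0,0,0]
    - [0,0,0]
    - [0,0,0]
    - [0,0,0]

```text
clock: 10.52
tcp_pos: [0.5538, 0.0469, 0.303]
orientation: [-1.568, 0.083, -0.085]
contact_force: [0.8, 1.0, 1.8]
grip_width: 0.0166
```

Call:
step_arm:
  xyz:
    - [0,0.002,0]
    - [0,0.003,0]
    - [0,0.004,0]
    - [0,0.004,0]
  rotation:
    - [0,0,0]
    - [0,0,0]
    - [0,0,0]
    - [0,0,0]

```text
clock: 11.02
tcp_pos: [0.554, 0.0471, 0.302]
orientation: [-1.568, 0.083, -0.086]
contact_force: [1.5, 1.8, 3.2]
grip_width: 0.0163
```

```bash
python3 - <<'E'
from h import *
plan([.5538,.0469,.303],yaw=-.107)
s=r.grab_frame("side")
big(s,260,370,130,250,5,"pics/s9.png")
E
```

```text
yaw -6.1 tilt 0.12 tcp [0.554  0.0471 0.302 ] F [1.5 1.8 3.2] M [ 0.49 -0.26 -0.02] w 0.0163 q [-0.53  0.43  0.42  1.96 -0.24  0.8  -0.08] t 11.025
xyz [-0.001 -0.003 -0.001] rot [-0.0008 -0.0001  0.0011]
```

View pics/s9.png

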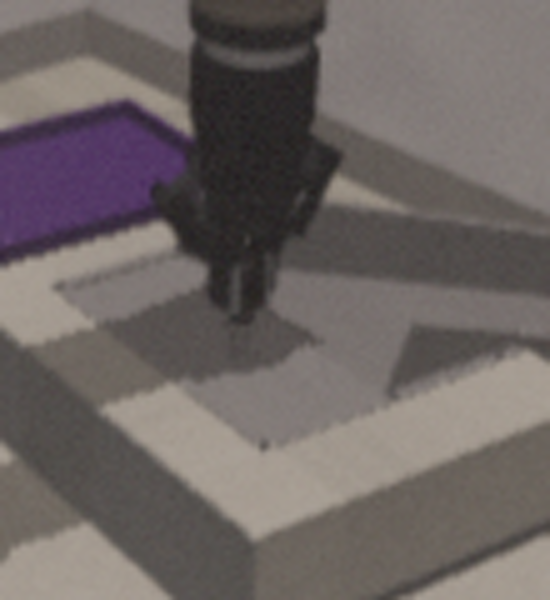

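Call:
step_arm:
  xyz:
    - [0.002,0,0.002]
    - [0.003,0,0.004]
    - [0.005,0,0.006]
    - [0.005,0.003,0.006]
    - [0.005,0.005,0.006]
  rotation:
    - [0,0,0]
    - [0,0,0]
    - [0,0,0]
    - [0,0,0]
    - [0,0,0]

```text
clock: 11.7
tcp_pos: [0.5555, 0.0486, 0.3003]
orientation: [-1.568, 0.083, -0.085]
contact_force: [0.4, 0.1, -0.4]
grip_width: 0.017
```

Call:
step_arm:
  xyz:
    - [0,0.003,0]
    - [0,0.006,0]
    - [0,0.009,0]
    - [0,0.009,0]
  rotation:
    - [0,0,0]
    - [0,0,0]
    - [0,0,0]
    - [0,0,0]

```text
clock: 12.2
tcp_pos: [0.5556, 0.0487, 0.2975]
orientation: [-1.568, 0.083, -0.085]
contact_force: [0.5, 1.1, -1.6]
grip_width: 0.0166
```

Call:
step_arm:
  xyz:
    - [0.001,0.003,0.002]
    - [0.001,0.006,0.002]
    - [0.001,0.009,0.002]
    - [0.001,0.012,0.002]
    - [0.001,0.012,0.002]
  rotation:
    - [0,0,0]
    - [0,0,0]
    - [0,0,0]
    - [0,0,0]
    - [0,0,0]

```text
clock: 12.82
tcp_pos: [0.5559, 0.0493, 0.2938]
orientation: [-1.568, 0.083, -0.085]
contact_force: [-0.9, -0.3, -0.2]
grip_width: 0.0166
```

Call:
step_arm:
  xyz:
    - [0,0.006,0]
    - [0,0.012,0]
    - [0,0.018,0]
    - [0,0.024,0]
    - [0,0.03,0]
    - [0,0.03,0]
  rotation:
    - [0,0,0]
    - [0,0,0]
    - [0,0,0]
    - [0,0,0]
    - [0,0,0]
    - [0,0,0]

```text
clock: 13.58
tcp_pos: [0.5558, 0.0492, 0.2847]
orientation: [-1.568, 0.084, -0.085]
contact_force: [-0.7, 0.5, -1.2]
grip_width: 0.0163
```

Call:
step_arm:
  xyz:
    - [0,0.006,0]
    - [0,0.012,0]
    - [0,0.018,0]
    - [0,0.022,0]
    - [0,0.024,0]
    - [0,0.024,0]
  rotation:
    - [0,0,0]
    - [0,0,0]
    - [0,0,0]
    - [0,0,0]
    - [0,0,0]
    - [0,0,0]

```text
clock: 14.32
tcp_pos: [0.5558, 0.0492, 0.2774]
orientation: [-1.568, 0.084, -0.085]
contact_force: [0.1, -0.9, -1.1]
grip_width: 0.0169
```

Call:
step_arm:
  xyz:
    - [0,0.002,0]
    - [0,0.004,0]
    - [0,0.005,0]
    - [0,0.005,0]
  rotation:
    - [0,0,0]
    - [0,0,0]
    - [0,0,0]
    - [0,0,0]

```text
clock: 14.82
tcp_pos: [0.5559, 0.0492, 0.2765]
orientation: [-1.568, 0.084, -0.085]
contact_force: [-1.7, 0.4, 5.7]
grip_width: 0.0169
```

Call:
step_arm:
  xyz:
    - [0,0.001,0]
    - [0,0.002,0]
    - [0,0.002,0]
  rotation:
    - [0,0,0]
    - [0,0,0]
    - [0,0,0]

```text
clock: 15.2
tcp_pos: [0.5559, 0.0492, 0.2765]
orientation: [-1.567, 0.084, -0.085]
contact_force: [-3.4, 0.5, 9.2]
grip_width: 0.0168
```

```bash
python3 - <<'E'
from h import *
plan([.5559,.0492,.2765],yaw=-.107)
s=r.grab_frame("side")
big(s,260,370,130,250,5,"pics/s10.png")
E
```

```text
yaw -6.1 tilt 0.11 tcp [0.5559 0.0492 0.2765] F [-3.4  0.5  9.2] M [0.   0.74 0.03] w 0.0168 q [-0.52  0.47  0.41  1.97 -0.27  0.75 -0.06] t 15.2
xyz [-0.  0.  0.] rot [-0.0011 -0.0002  0.0004]
```

View pics/s10.png

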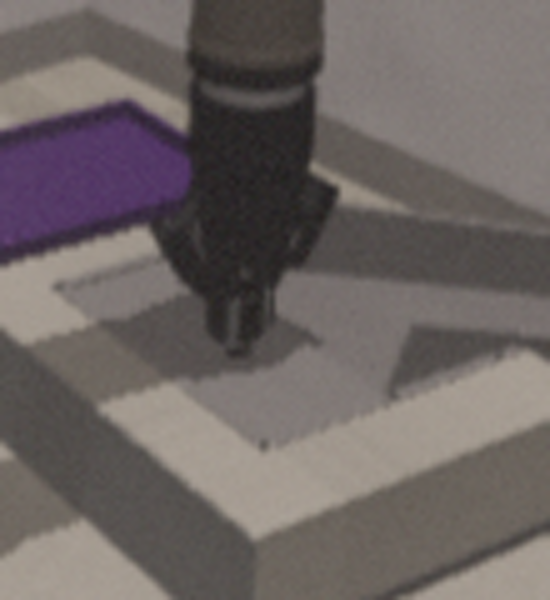

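The collar seems to be seated: force jumps at the predicted height. I'll ease off, then open.

Call:
step_arm:
  xyz:
    - [0,0,0]
    - [0,0,0]
    - [0,0,0]
    - [0,0,0]
    - [0,0,0]
    - [0,0,0]
  rotation:
    - [0,0,0]
    - [0,0,0]
    - [0,0,0]
    - [0,0,0]
    - [0,0,0]
    - [0,0,0]

```text
clock: 16.0
tcp_pos: [0.556, 0.0492, 0.2765]
orientation: [-1.567, 0.084, -0.085]
contact_force: [-0.7, 0.3, 4.0]
grip_width: 0.0168
```

Call:
step_arm:
  xyz:
    - [0,0,0]
    - [0,0,0]
    - [0,0,0]
    - [0,0,0]
    - [0,0,0]
    - [0,0,0]
    - [0,0,0]
    - [0,0,0]
  rotation:
    - [0,0,0]
    - [0,0,0]
    - [0,0,0]
    - [0,0,0]
    - [0,0,0]
    - [0,0,0]
    - [0,0,0]
    - [0,0,0]
  grip: 0

```text
clock: 17.0
tcp_pos: [0.556, 0.0491, 0.2765]
orientation: [-1.567, 0.084, -0.085]
contact_force: [-0.1, -0.2, -0.0]
grip_width: 0.0854
```

```bash
python3 - <<'E'
from h import *
plan([.5559,.0492,.2765],yaw=-.107)
s=r.grab_frame("side")
big(s,260,370,130,250,5,"pics/s11.png")
E
```

```text
yaw -6.2 tilt 0.11 tcp [0.556  0.0491 0.2765] F [-0.1 -0.2 -0. ] M [0.01 0.02 0.  ] w 0.0854 q [-0.52  0.47  0.41  1.97 -0.27  0.75 -0.06] t 17.0
xyz [-0.  0.  0.] rot [-0.0011 -0.0002  0.0005]
```

View pics/s11.png

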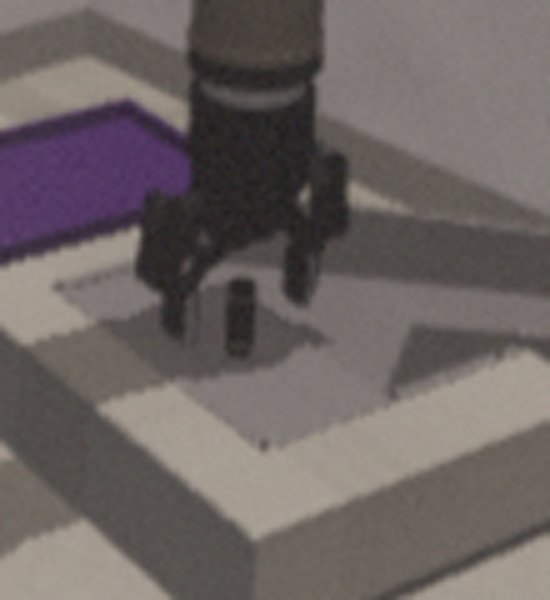

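Pin stands free at about (308,195) in the full picture, fingers wide open. Raise the arm straight up, then move sideways for the check.

Call:
step_arm:
  xyz:
    - [0,-0.05,0]
    - [0,-0.15,0]
    - [0,-0.3,0]
    - [0,-0.45,0]
    - [0,-0.5,0]
    - [0,-0.5,-0.15]
    - [0,-0.5,-0.35]
    - [0,-0.5,-0.55]
    - [0,-0.5,-0.7]
    - [0,-0.5,-0.8]
    - [0,-0.5,-0.8]
  rotation:
    - [0,0,0]
    - [0,0,0]
    - [0,0,0]
    - [0,0,0]
    - [0,0,0]
    - [0,0,0]
    - [0,0,0]
    - [0,0,0]
    - [0,0,0]
    - [0,0,0]
    - [0,0,0]

```text
clock: 18.42
tcp_pos: [0.5289, -0.1925, 0.4262]
orientation: [-1.568, 0.088, -0.089]
contact_force: [1.1, 0.5, -0.2]
grip_width: 0.085
```

```bash
python3 - <<'E'
from h import *
s=r.grab_frame("side");t=r.grab_frame("top")
big(s,220,430,140,300,3.8,"pics/s12.png");big(t,190,350,80,235,3.8,"pics/t12.png")
c=np.array([.556,.0492,.09]);print("side exp collar/top",proj(s,c),proj(s,c+[0,0,.054]),"top",proj(t,c),proj(t,c+[0,0,.054]))
print(r.get_obs()["clock"],r.get_obs()["contact_force"])
big(s,280,340,160,230,8,"pics/s13.png")
E
```

```text
side exp collar/top [307.50117675 200.30959274] [308.35598679 185.6012543 ] top [297.80857325 192.50580224] [298.3535031  189.70680501]
18.525 [-0.36635734  0.03593633  0.31312491]
```

View pics/s12.png

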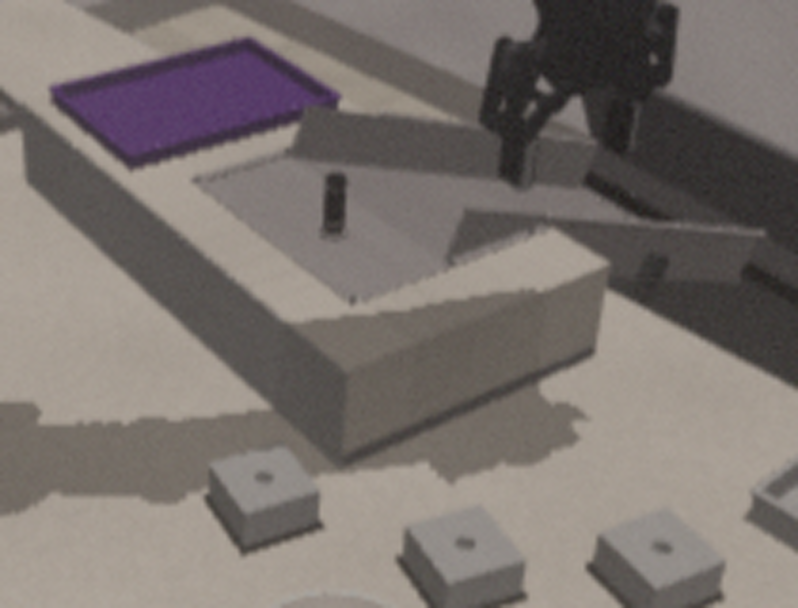

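View pics/t12.png

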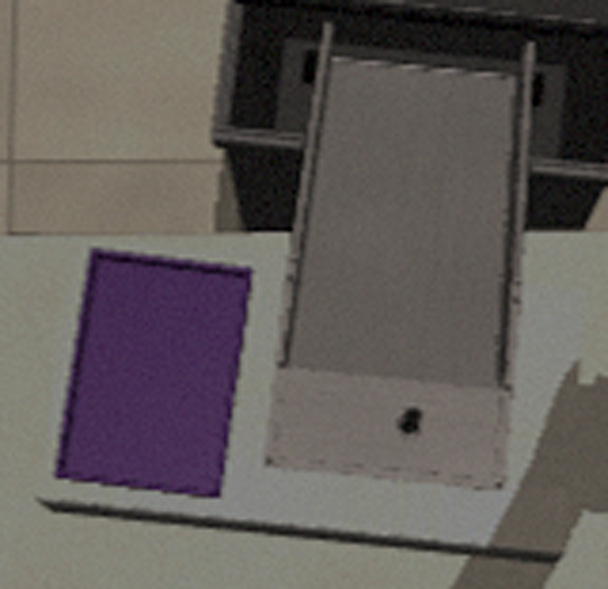

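View pics/s13.png

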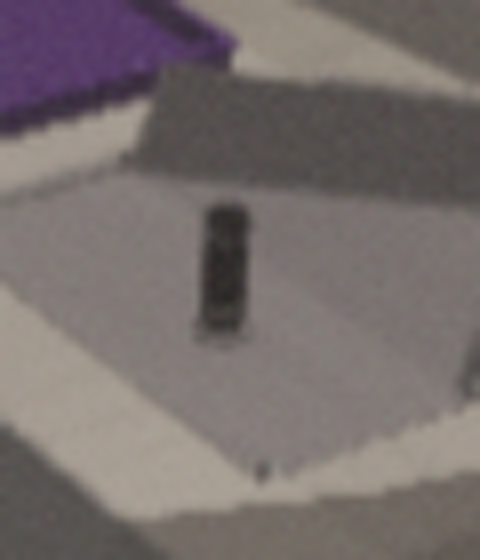

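The pin stands upright at the expected pixels: knob top near (308,186), collar near (307.5,201). The arm is well clear.

```bash
python3 -c "
from bench import r
print(r.hand_in())"
```

```text
the job is handed in; nothing more can be done
None
```

The stop pin now stands in the landing plate's hole with its collar down on the plate. I let go of it and handed the job in at about 18.5 s of the 70 s allowed. The hand-in gives no verdict.

**What I did:** I gripped the pin in the farthest stand and lifted it clear. The hole showed faintly in the cameras, so I lowered the tip there. The taper met the hole's rim, and I followed the side force about 2 mm until it dropped in. I then pushed it home, opened the gripper and backed off to the right.

**Checks that agreed:**
- **Seating:** the force rose at TCP height 0.2765 m, which is where the collar was predicted to meet the plate.
- **Plate load:** the highest wrist force I read was about 9 N upward on the tool, against the 35 N limit. I only read it at the end of each move.
- **Upright and in place:** both cameras show the pin free and upright, within about a pixel (roughly 2–4 mm) of the predicted spot, and the final force reading is near zero.
- **Purple tray:** it looks unmoved in the last pictures.

**Checks that disagreed or were not made:**
- **Pin position:** by my camera fit of the return unit, the pin sits about 2 to 3 mm off the middle line and about 21 mm along it. That fit is only good to a few millimetres, so it cannot confirm the 3 mm limit. I relied on the pin being in the hole.
- **Plate width:** the plate looked about 14 mm wider in the images than the stated 220 mm, evenly on both sides.
- **Other items:** I did not look again at the bowl, the tin or the perforated tray at the end. No reading suggested the arm touched them.

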